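Gauge a foam board to 120 mm and hold the cutter's clamp down

ROBOT

A 6-joint arm with a two-finger parallel gripper is mounted at the origin on the work surface. World frame = base frame: x ahead of the robot, y to its left, z up, the work surface at z = 0. Lengths are in mm, angles in rad, forces in N, time in s.
With the tool pointing down it reaches from about 350 to 775 mm from the base axis. Payload 7.3 kg.
Tool frame: the origin (TCP) lies on the centre line of the jaws, within the pads' length; the fingertips stand 17 mm ahead of it and the grasp point (between the pads) lies 2 mm behind it; z points along the fingers, y is the line along which they close (so a half turn about z gives the same grasp; the last joint's range is limited). The gripper opens to 92 mm and grips with 3 to 60 N. Pads are 19 mm wide; open, the fingers measure 130 mm over their backs; the gripper's body (75 mm by 190 mm) begins 47 mm behind the grasp point.
Start: joints at [1.016, 0.342, 1.524, -0, 1.275, -0.146], TCP at [208.679, 481.764, 243.741] pointing down, gripper open.
Joint ranges: [-2.53, 2.53], [-0.77, 2.02], [0.04, 2.7], [-1, 4.14], [0.28, 2.66], [-3.11, 3.11]. Speed limits (rad/s): [2.57, 2.57, 3.14, 3.14, 3.14, 3.14].

INTERFACE

Orientations are given as [roll, pitch, yaw] about the fixed x, y, z axes, in that order (R = Rz(yaw) Ry(pitch) Rx(roll)).
In Python, from plant import bot gives the robot as it stands. The module is installed in compiled form; this text tells all that it offers.
- The arm moves only by the shell command python3 -m pendant 'ROWS'. ROWS is JSON, a list of rows, each a list of 3 entries, a list of its own where there are three numbers: the shift along the world's x, y, z as a fraction of full scale, then the turn, a rotation vector about the world's x, y, z as a fraction of full scale, then the opening, from -1 (shut) to 1 (fully open), so that 0 is half open. In form: [[[tx, ty, tz], [rx, ry, rz], claw], ...]. A call has exactly 10 rows; each row shifts and turns the commanded pose from where the row before left it; what a row does not reach is not made up. Full scale, the value 1, is 30 mm for a shift and 0.12 rad for a turn. A row lasts 1/12 s, in which the tool goes at most 41.7 mm and 7.16 degrees, less where a joint would pass 70% of its speed; a pose out of reach is approached as far as the arm can. A call with a number of a shift or a turn outside -1 to 1 is refused whole. A call with a gripper value outside its range is refused whole. The fingers move at their own pace and stop on an object; the grip force is fixed at half the most. Time passes only in rows, so rows that do not move let the fingers close, or fill a call up. It gives the time, the measured TCP pose, the force, the opening and the grip force at its end, in the units of the state.
- bot.get_obs(): the state, without advancing time (a new reading comes with each control period).
- bot.capture(name): name is "side" or "top"; returns the picture (384x512x3 uint8, blue, green, red); there is no depth.
- bot.camera_params(name): a dict with "fovy" (degrees; the focal length in pixels is half the picture's height over the tangent of half this angle, whatever the lens; pixels are square), "cx", "cy" (the principal point, pixels), "distortion" ([k1, k2, p1, p2, k3] as OpenCV has them; the pictures are not rectified), "camera_from_world" (4x4, takes a point from world to camera coordinates). Camera axes: x right, y down, z forward; pixel columns grow to the right and rows downward; lengths in mm; the calibration is good to about 2 mm. A picture is of the moment at which its call begins. camera_params takes no time and is no camera call.
- bot.close_job(): hands the job in; it is judged then, once.
The state is a dict: "time": time; "joint_positions": joint angles; "dq": joint speeds; "tau": joint torques, N m; "tool_pos": TCP position; "tcp_rot": TCP orientation; "contact_force": force on the tool from outside, world axes, zero at the start; "moment": the same for the moment, N m; "grip_width": finger opening in mm; "finger_force": force on a finger pad.
Only numpy, scipy, OpenCV 4.12 (cv2) and the standard library are available. Lean on these libraries where they do the work, as an engineer would, in place of code of your own. Each camera call takes 0.05 s, during which the arm holds its last target. There are 200 camera calls.

TASK

The foam board on the board cutter has to be cut to 120 mm: slide the back gauge towards the clamp rail until its face stands at 120 mm from the cutting line, so that it squares the board and pushes it in with it. Let go of the gauge, then push the sprung palm bar straight down until the clamp rail bears on the board and the palm bar has sunk about half-way into its own spring travel (8 mm, a push of some 15 N): enough to grip the foam without denting it. Finish while still holding it there, so that a colleague can run the cutting head; leave the mugs and the tape roll alone.

Things in the scene. Friction and masses are not known exactly. Their poses are not given: they have to be found in the camera images.
- cutter: Dark steel board cutter fixed to the table, bed 380 (x) by 400 mm, its surface 25 mm above the table, y = -140 to +260 mm. Origin on the table under the middle of the cutting line (y = 0: pale strip at the clamp rail's right edge). x runs along the line away from the robot, y to the gauge's side, z up. White lines on the bed at y = 50, 100, 150, 200 mm; a rule at its robot end has 10 mm ticks.
- gauge (a joint): Back gauge position in m, counted outwards from its inner stop at 70 mm: 0 is 70 mm from the cutting line to the gauge's face (its side towards the clamp rail), 0.050 is the wanted 120 mm; up to 0.145. It starts beyond 0.11. Friction of about 2.5 N keeps it where left. The gauge is an aluminium bar along the cutter's x (x = -155 to +115 mm), 20 mm wide, its top 15 mm above the bed.
- gauge_grip (a point): Point in the upright black grip block on the gauge bar: block 50 mm along the cutter's x, 16 mm along its y (the sliding direction), 36 mm high. The point is on the block's centre line, 63 mm above the table, 12 mm below the block's top and 23 mm above the bar's top. The gauge's face lies 10 mm from it towards the cutting line.
- clamp: Clamp rail, aluminium, 300 mm (x) by 45 mm (cutter's y = 0 to 45 mm) on two sprung posts; moves straight up and down only. Origin on its underside, on the cutting line: 47 mm above the table when raised, 30 mm when it bears on the board (17 mm of travel). Springs push up with 2.5 N raised, 5 N at the board. A grey cutting head (top 68 mm above the underside) is locked on it at x = 100 mm.
- palm_bar (a point): Middle of the top face of the palm bar, the rounded black bar 115 mm along the rail, 30 mm wide, 16 mm thick, on two sprung studs on the clamp rail. At rest it is 65 mm above the rail's underside, 112 mm above the table. Pushed down, it first takes the rail down with it (17 mm) to the board, to 95 mm above the table; only then do its own stiffer springs give: 87 mm is half-way, 79 mm the bottom.
- palm (a joint): How far the palm bar has sunk towards the rail on its own springs, in m: 0 at rest, about 0.008 (half-way) wanted at the end, 0.016 the bottom. It starts to give at 8 N and takes 0.9 N more per mm: 15 N half-way, 22 N at the bottom. Of this push the rail's own springs carry 5 N, the board gets the rest.
- board: Loose white foam board, 150 mm (its x) by 200 mm (its y) by 5 mm, about 40 g, flat on the bed and under the rail, up to 4 degrees askew, its y towards the gauge, with a gap between them. Origin at the centre of its underside.
- board_edge (a point): Middle of the board's edge that faces the gauge, 100 mm along the board's y from its centre. At the end it lies against the gauge's face.
- mug_a: White mug, 82 mm across, 95 mm high, standing right of the cutter; origin under its centre. Leave alone.
- mug_b: Another white mug, 82 mm across, 95 mm high, right of the cutter; origin under its centre. Leave alone.
- tape: Black roll of tape, 90 mm across, 24 mm high, lying left of the cutter; origin under its centre. Leave alone.

How it is judged (in metres and radians):
On the way, in this order (a step that is already met when the one before it is completed fails the run):
1. the gauge stands at 120 mm with the board square against it, the clamp rail still raised (value of joint gauge between 0.046 and 0.054 m and y of board_edge in the frame of cutter between 0.115 and 0.124 m and angle between the y axis of board and the y axis of cutter, either way round below 0.035 rad and z of clamp in the frame of cutter above 0.04 m), for 0.3 s.
2. the clamp rail bears on the board and the palm bar is about half-way down its own travel (contact force between clamp and board above 4 N and z of clamp in the frame of cutter below 0.032 m and value of joint palm between 0.004 and 0.012 m), for 0.3 s.
At the end, for the whole second after the job is handed in: Gauge face 120 mm (within 4) from the cutting line; middle of the board's gauge-side edge at 115 to 124 mm, board square within 2 degrees; the rail bears on the board (over 4 N), the robot holding the palm bar 4 to 12 mm down its own travel, not touching the board; all for a second (all of step 2 and value of joint gauge between 0.046 and 0.054 m and y of board_edge in the frame of cutter between 0.115 and 0.124 m and angle between the y axis of board and the y axis of cutter, either way round below 0.035 rad and contact force between the fingers and board below 0.5 N and contact force between any of the fingers, the arm and clamp above 7 N); the arm keeps its last pose, push and grip.
It fails at once if the foam is dented: the rail presses on the board with over 50 N (palm bar driven hard onto its bottom) (contact force between clamp and board above 50 N).
It fails at once if a mug or the tape roll is shifted by more than 25 mm (distance of any of mug_a, mug_b, tape from where it was at the start of the episode above 0.025 m).
It also fails if it takes over 45 s, if anything falls off the work surface, if the arm or the gripper's body presses on something with over 40 N, if the wrist force passes 120 N, or if a joint passes its speed limit or range.

## Working session

There is one attempt and no reset: what is moved stays moved. The work goes in short steps, Python scripts to look and compute and a shell command to move; the robot and the scene stay as the last step left them, time stands still between calls to the robot, and variables do not carry over. Pictures are saved under pics/ and viewed, at most 10 in all, crops included, and the job is handed in when it is done.

```bash
mkdir -p pics
python3 - <<'E'
from plant import bot
import cv2
for n in("side","top"):
    cv2.imwrite(f"pics/{n}0.png",bot.capture(n)); p=bot.camera_params(n); print(n,p)
o=bot.get_obs(); print(o["time"],o["tool_pos"],o["tcp_rot"],o["contact_force"],o["grip_width"])
E
```

```text
side {'fovy': 44.89868082688042, 'cx': 255.44371827925883, 'cy': 190.51002906274465, 'distortion': array([-0.10190074,  0.        ,  0.        ,  0.        ,  0.        ]), 'camera_from_world': array([[ 7.54969688e-01, -6.55365104e-01,  2.27453398e-02,
        -3.66393590e+02],
       [-3.36802846e-01, -4.17285511e-01, -8.44059622e-01,
         2.74100992e+02],
       [ 5.62658522e-01,  6.29578734e-01, -5.35766744e-01,
         1.15800277e+03],
       [ 0.00000000e+00,  0.00000000e+00,  0.00000000e+00,
         1.00000000e+00]])}
top {'fovy': 49.0044424423498, 'cx': 246.51482407807615, 'cy': 197.1326830921749, 'distortion': array([-0.0920993,  0.       ,  0.       ,  0.       ,  0.       ]), 'camera_from_world': array([[-1.79382739e-02, -9.99777685e-01, -1.10814352e-02,
         4.00578181e+01],
       [-9.96077361e-01,  1.88301946e-02, -8.64599057e-02,
         5.15241353e+02],
       [ 8.66493500e-02,  9.48702529e-03, -9.96193699e-01,
         1.38654093e+03],
       [ 0.00000000e+00,  0.00000000e+00,  0.00000000e+00,
         1.00000000e+00]])}
0.1 [208.49243229 481.4475466  243.12682538] [-3.14024874e+00 -2.01424989e-04  2.73276838e+00] [ 0.10039183 -0.39646773 -0.30161892] 91.84574993122781
```

View pics/side0.png

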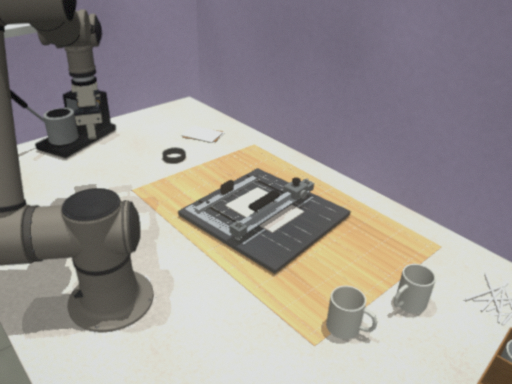

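View pics/top0.png

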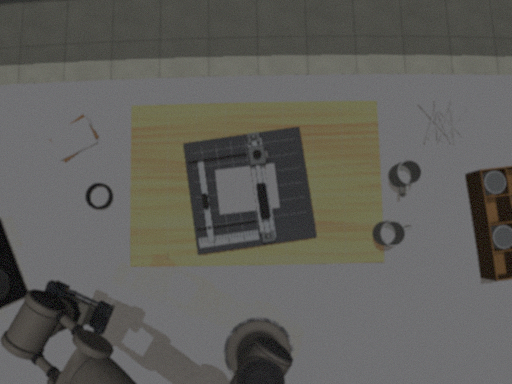

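The top view shows the cutter at about (250,190), with the gauge bar near column 205, its grip at about (206,201), and the palm bar at about (263,200). The mugs are on the right and the tape is at (99,196). In the side view the grip is at about (227,187) and the palm bar at about (263,200). I'll zoom in on both.

Run:
```python
import cv2,numpy as np
a=cv2.imread("pics/top0.png")[120:260,175:325]; b=cv2.imread("pics/side0.png")[160:270,170:360]
a=cv2.convertScaleAbs(a,alpha=1.6)
cv2.imwrite("pics/topz.png",cv2.resize(a,None,fx=4,fy=4,interpolation=cv2.INTER_CUBIC))
cv2.imwrite("pics/sidez.png",cv2.resize(b,None,fx=4,fy=4,interpolation=cv2.INTER_CUBIC))
```

```text
(no output)
```

View pics/topz.png

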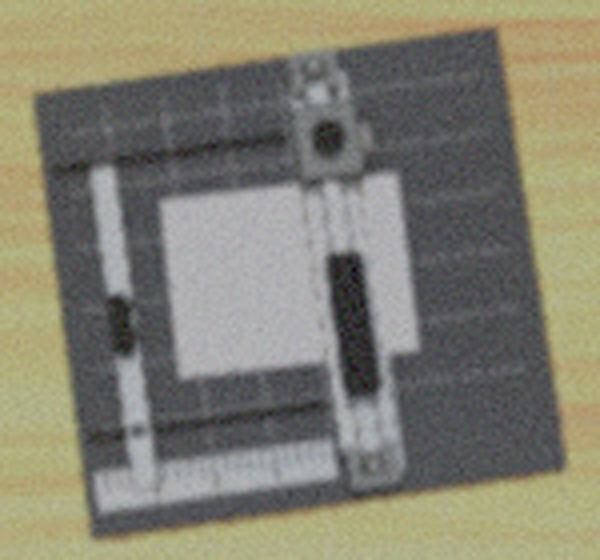

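View pics/sidez.png

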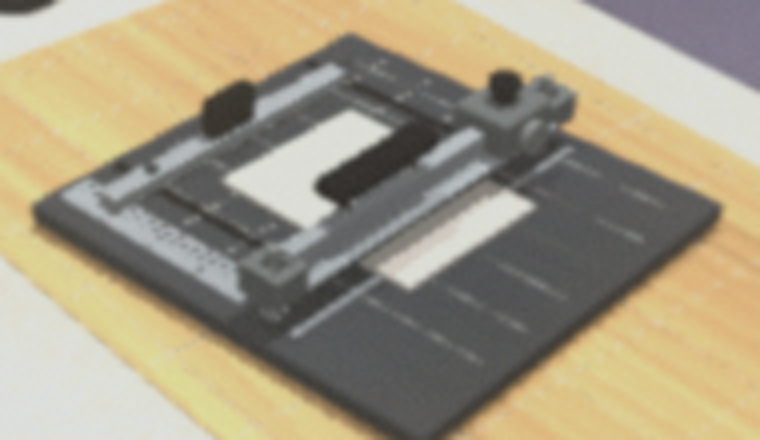

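Zoomed top view: the bed corners are at (36,95), (497,30), (565,468) and (95,537). The grip block is at (121,326), the palm bar at (354,324), and the board's left edge runs from (162,198) to (180,378). Zoomed side view: the grip is at about (229,110), the palm bar at about (376,160), and the bed corners at (35,212), (350,37), (720,210) and roughly (420,435). Next I'll triangulate these with dark masks.

```bash
cat > h.py <<'E'
from plant import bot
import cv2,numpy as np
def ray(n,uv):
    p=bot.camera_params(n); f=192/np.tan(np.radians(p["fovy"])/2)
    K=np.array([[f,0,p["cx"]],[0,f,p["cy"]],[0,0,1]])
    q=cv2.undistortPoints(np.array([[uv]],float),K,p["distortion"]).ravel()
    T=p["camera_from_world"]; R=T[:3,:3]
    return -R.T@T[:3,3], R.T@np.r_[q,1]
def plane(n,uv,z):
    c,d=ray(n,uv); return c+d*(z-c[2])/d[2]
def tri(ut,us):
    c1,d1=ray("top",ut); c2,d2=ray("side",us)
    s=np.linalg.lstsq(np.c_[d1,-d2],c2-c1,rcond=None)[0]
    a,b=c1+s[0]*d1,c2+s[1]*d2; return (a+b)/2,np.linalg.norm(a-b)
def zt(u,v): return np.array([(u+.5)/4-.5+175,(v+.5)/4-.5+120])
def zs(u,v): return np.array([(u+.5)/4-.5+170,(v+.5)/4-.5+160])
def dark(img,box,thr):
    x0,y0,x1,y1=box; m=(img[y0:y1,x0:x1].max(2)<thr).astype(np.uint8)
    n,l,s,c=cv2.connectedComponentsWithStats(m); i=1+s[1:,4].argmax()
    return c[i]+[x0,y0],s[i]
def rigid(L,W):  # fit 2D pose W=R L+t
    lc,wc=L.mean(0),W.mean(0); H=(L-lc).T@(W-wc)
    a=np.arctan2(H[0,1]-H[1,0],H[0,0]+H[1,1]); R=np.array([[np.cos(a),-np.sin(a)],[np.sin(a),np.cos(a)]])
    return a,R,wc-R@lc
E
python3 - <<'E'
from h import *
t=cv2.imread("pics/top0.png"); s=cv2.imread("pics/side0.png")
L=np.array([[190,260],[190,-140],[-190,-140],[-190,260.]])
ct=[(36,95),(497,30),(565,468),(95,537)]; cs=[(350,37),(720,210),(420,435),(35,212)]
print([ (tri(zt(*a),zs(*b))[0].round(),round(tri(zt(*a),zs(*b))[1],1)) for a,b in zip(ct,cs)])
for nm,P in(("top",[plane("top",zt(*a),25)[:2] for a in ct]),("side",[plane("side",zs(*a),25)[:2] for a in cs])):
    P=np.array(P);a,R,o=rigid(L,P); print(nm,a,o,((R@L.T).T+o-P).round(1).tolist())
    if nm=="top": R0,o0,a0=R,o,a
for nm,bt,bs in(("grip",(198,190,212,212),(216,176,238,198)),("palm",(254,180,274,222),(246,186,282,214))):
    for thr in (55,70):
        A,sa=dark(t,bt,thr-15);B,sb=dark(s,bs,thr); p,e=tri(A,B)
        print(nm,thr,A.round(1),sa[2:],B.round(1),sb[2:],p.round(1),round(e,1),"cutter",(R0.T@(p[:2]-o0)).round(1))
for uv in((162,198),(180,378)): print("board edge",(R0.T@(plane("top",zt(*uv),30)[:2]-o0)).round(1))
for uv in((103,165),(146,485),(115,165),(157,485)): print("gauge side",(R0.T@(plane("top",zt(*uv),40)[:2]-o0)).round(1))
E
```

```text
[(array([704., 242.,  18.]), np.float64(1.2)), (array([ 752., -152.,   18.]), np.float64(1.7)), (array([ 380., -197.,   25.]), np.float64(0.9)), (array([330., 194.,  15.]), np.float64(2.3))]
top 0.12435106850633885 [548.35572994 -38.18377698] [[1.8, 2.7], [3.3, -1.9], [-2.7, -3.5], [-2.4, 2.8]]
side 0.13130150491833553 [543.3477562  -44.88750991] [[2.7, 4.6], [7.2, -1.7], [-7.2, -10.7], [-2.8, 7.7]]Traceback (most recent call last):
  File "<stdin>", line 11, in <module>
  File "h.py", line 19, in dark
    n,l,s,c=cv2.connectedComponentsWithStats(m); i=1+s[1:,4].argmax()
                                                     ~~~~~~~~~~~~~~^^
ValueError: attempt to get argmax of an empty sequence
```

Run:
```python
from h import *
t=cv2.imread("pics/top0.png"); s=cv2.imread("pics/side0.png")
c,S=np.cos(.125),np.sin(.125);R0=np.array([[c,-S],[S,c]]);o0=np.array([548.4,-38.2])
for nm,bt,bs in(("grip",(198,190,212,212),(216,176,238,198)),("palm",(254,180,274,222),(246,186,282,214))):
  print(np.percentile(t[bt[1]:bt[3],bt[0]:bt[2]].max(2),[0,5,20,50]),np.percentile(s[bs[1]:bs[3],bs[0]:bs[2]].max(2),[0,5,20,50]))
  for a,b in((40,60),(32,50)):
    try:
        A,sa=dark(t,bt,a);B,sb=dark(s,bs,b); p,e=tri(A,B)
        print(nm,A.round(1),sa[2:],B.round(1),sb[2:],p.round(1),round(e,1),"cutter",(R0.T@(p[:2]-o0)).round(1))
    except ValueError: print("none")
for uv in((162,198),(180,378)): print("board edge",(R0.T@(plane("top",zt(*uv),30)[:2]-o0)).round(1))
for uv in((92,165),(135,485),(115,165),(157,485)): print("gauge side",(R0.T@(plane("top",zt(*uv),40)[:2]-o0)).round(1))
print("tops: grip",plane("top",zt(121,326),75).round(1),"palm",plane("top",zt(354,324),112).round(1))
```

```text
[18. 29. 41. 53.] [ 55.  59.  68. 113.]
grip [204.7 201. ] [ 7 13 55] [227. 188.] [10  9 38] [504.1 167.1  50.7] 2.1 cutter [-18.4 209.2]
none
[ 9. 27. 34. 79.] [ 48.  52.  58. 105.]
palm [262.8 200.9] [ 11  35 247] [264.4 200.4] [ 29  21 214] [496.8 -22.  102.7] 2.0 cutter [-49.2  22.5]
palm [262.1 195. ] [ 9 24 74] [259. 207.] [3 1 3] [506.5 -11.2  70.7] 28.6 cutter [-38.2  32. ]
board edge [ 84. 163.]
board edge [-67.6 168.7]
gauge side [118.5 216.6]
gauge side [-149.9  216.8]
gauge side [115.7 197.5]
gauge side [-152.5  198.8]
tops: grip [500.9 164.5  75. ] palm [496.2 -22.1 112. ]
```

The cutter pose is consistent: yaw 0.125 and origin (548,-38). The grip is at about (502,166), with cutter y ≈ 208 and the gauge face at about 198. The palm bar is at (496.5,-22), with a blob height of 103 against an expected 104. All of this agrees with the given sizes, so I'll approach the grip.

```bash
python3 -m pendant '[[[0.7,-0.75,0],[0,0,0.445],1],[[0.7,-0.75,0],[0,0,0.445],1],[[0.7,-0.75,0],[0,0,0.445],1],[[0.7,-0.75,0],[0,0,0.445],1],[[0.7,-0.75,0],[0,0,0.445],1],[[0.7,-0.75,0],[0,0,0.445],1],[[0.7,-0.75,0],[0,0,0.445],1],[[0.7,-0.75,0],[0,0,0.445],1],[[0.7,-0.75,0],[0,0,0.445],1],[[0.7,-0.75,0],[0,0,0.445],1]]'
python3 -m pendant '[[[0.35,-0.38,-0.4],[0,0,0],1],[[0.35,-0.38,-0.4],[0,0,0],1],[[0.35,-0.38,-0.4],[0,0,0],1],[[0.35,-0.38,-0.4],[0,0,0],1],[[0.35,-0.38,-0.4],[0,0,0],1],[[0.35,-0.38,-0.4],[0,0,0],1],[[0.35,-0.38,-0.4],[0,0,0],1],[[0.35,-0.38,-0.4],[0,0,0],1],[[0,0,0],[0,0,0],1],[[0,0,0],[0,0,0],1]]'
```

```text
time: 0.93
tool_pos: [419.3, 255.4, 243.5]
tcp_rot: [-3.142, -0.001, -3.014]
contact_force: [0.4, 0.9, -0.2]
grip_width: 91.8
finger_force: 0.0
time: 1.77
tool_pos: [502.3, 165.1, 146.9]
tcp_rot: [3.141, -0.002, -3.018]
contact_force: [-0.1, -0.7, -0.1]
grip_width: 92.1
finger_force: 0.0
```

```bash
python3 -m pendant '[[[0,0,-0.4],[0,0,0],1],[[0,0,-0.4],[0,0,0],1],[[0,0,-0.4],[0,0,0],1],[[0,0,-0.4],[0,0,0],1],[[0,0,-0.4],[0,0,0],1],[[0,0,-0.3],[0,0,0],1],[[0,0,-0.3],[0,0,0],1],[[0,0,0],[0,0,0],1],[[0,0,0],[0,0,0],0],[[0,0,0],[0,0,0],-1]]'
python3 -m pendant '[[[0,0,0],[0,0,0],-1],[[0,0,0],[0,0,0],-1],[[0,0,0],[0,0,0],-1],[[0,0,0],[0,0,0],-1],[[0,0,0],[0,0,0],-1],[[0,0,0],[0,0,0],-1],[[0,0,0],[0,0,0],-1],[[0,0,0],[0,0,0],-1],[[0,0,0],[0,0,0],-1],[[0,0,0],[0,0,0],-1]]'
python3 - <<'E'
from h import *
cv2.imwrite("pics/side1.png",cv2.resize(bot.capture("side")[130:270,160:360],None,fx=4,fy=4,interpolation=cv2.INTER_CUBIC))
E
```

```text
time: 2.6
tool_pos: [503.0, 165.8, 70.3]
tcp_rot: [3.141, 0.001, -3.016]
contact_force: [0.4, 0.4, 0.2]
grip_width: 82.5
finger_force: 0.0
time: 3.43
tool_pos: [502.7, 165.6, 69.7]
tcp_rot: [3.141, -0.0, -3.016]
contact_force: [-0.5, 0.8, 0.1]
grip_width: 16.2
finger_force: 0.0
```

View pics/side1.png

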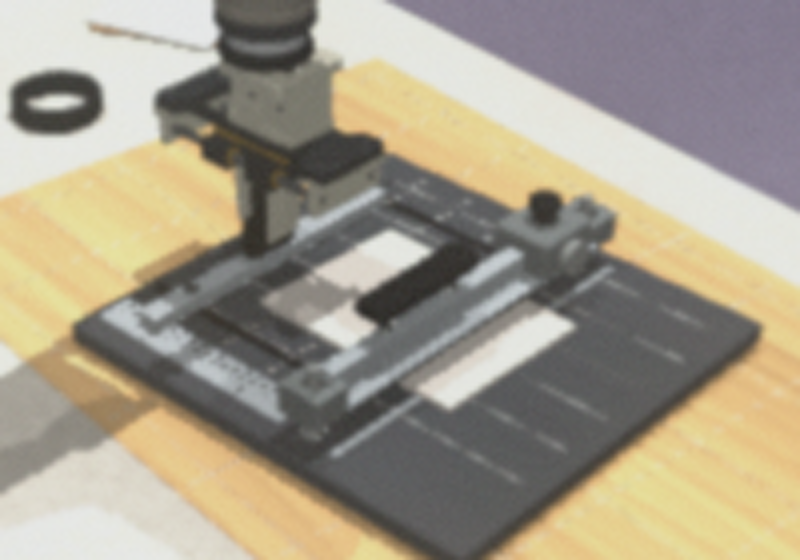

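The fingers hold the block at 16.2 mm, seen at about (265,220) in the crop. I'll push slowly, about 70 mm of the 78 mm, and then check.

```bash
python3 -m pendant '[[[0,0,0],[0,0,0],-1],[[0.016,-0.13,0],[0,0,0],-1],[[0.016,-0.13,0],[0,0,0],-1],[[0.016,-0.13,0],[0,0,0],-1],[[0.016,-0.13,0],[0,0,0],-1],[[0.016,-0.13,0],[0,0,0],-1],[[0.016,-0.13,0],[0,0,0],-1],[[0.016,-0.13,0],[0,0,0],-1],[[0.016,-0.13,0],[0,0,0],-1],[[0.016,-0.13,0],[0,0,0],-1]]'
python3 -m pendant '[[[0.016,-0.13,0],[0,0,0],-1],[[0.016,-0.13,0],[0,0,0],-1],[[0.016,-0.13,0],[0,0,0],-1],[[0.016,-0.13,0],[0,0,0],-1],[[0.016,-0.13,0],[0,0,0],-1],[[0.016,-0.13,0],[0,0,0],-1],[[0.016,-0.13,0],[0,0,0],-1],[[0.016,-0.13,0],[0,0,0],-1],[[0.016,-0.13,0],[0,0,0],-1],[[0,0,0],[0,0,0],-1]]'
python3 - <<'E'
from h import *
t=bot.capture("top"); cv2.imwrite("pics/top2.png",t)
cv2.imwrite("pics/top2z.png",cv2.resize(cv2.convertScaleAbs(t[120:260,175:325],alpha=1.6),None,fx=4,fy=4,interpolation=cv2.INTER_CUBIC))
E
```

```text
time: 4.32
tool_pos: [507.2, 130.1, 69.7]
tcp_rot: [3.141, 0.0, -3.017]
contact_force: [0.1, 3.2, -1.9]
grip_width: 16.0
finger_force: 30.0
time: 5.15
tool_pos: [511.7, 94.4, 69.7]
tcp_rot: [-3.141, 0.001, -3.017]
contact_force: [4.7, -1.7, -4.6]
grip_width: 16.0
finger_force: 30.0
```

View pics/top2z.png

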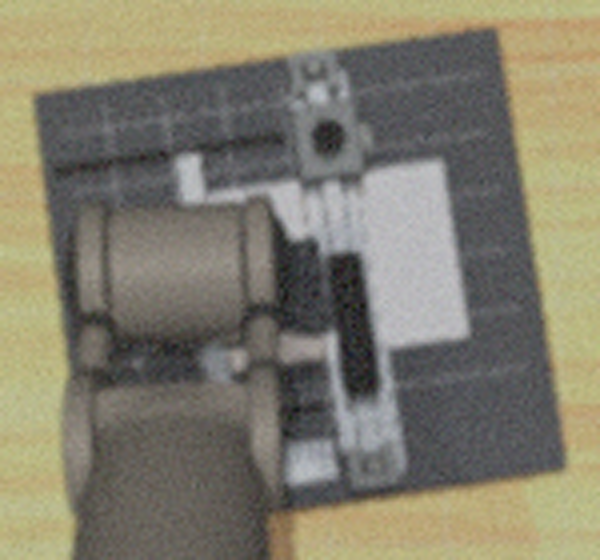

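Only the gauge's far end, at about (190,180), is visible past the arm, and the board is now sliding with it. I'll refine the cutter's y from the bed's white lines and measure the gauge face.

Run:
```python
from h import *
c,S=np.cos(.125),np.sin(.125);R0=np.array([[c,-S],[S,c]]);o0=np.array([548.4,-38.2])
p=bot.camera_params("top"); f=192/np.tan(np.radians(p["fovy"])/2); K=np.array([[f,0,p["cx"]],[0,f,p["cy"]],[0,0,1]]);T=p["camera_from_world"]
def prof(img,x0,x1,ys,z):
    xs=np.arange(x0,x1+.1,2.); X,Y=np.meshgrid(xs,ys,indexing="ij"); w=(R0@np.c_[X.ravel(),Y.ravel()].T).T+o0
    q=cv2.projectPoints(np.c_[w,np.full(len(w),z)],cv2.Rodrigues(T[:3,:3])[0],T[:3,3],K,p["distortion"])[0].reshape(*X.shape,2).astype(np.float32)
    return cv2.remap(img,q[...,0].copy(),q[...,1].copy(),cv2.INTER_CUBIC).mean((0,2))
t0=cv2.imread("pics/top0.png");t2=cv2.imread("pics/top2.png")
ys=np.arange(85,225,1.)
for x0,x1 in((120,180),(95,117),(-110,-82)):
    g=prof(t0,x0,x1,ys,25); g=g-np.median(g)
    for y in(100,150,200):
        m=abs(ys-y)<8; v=np.clip(g[m]-np.median(g[m])-.5,0,None); print(x0,y,(v@ys[m]/v.sum()).round(1),v.max().round(1),end=" | ")
    print()
for im,nm,r,x0,x1 in((t0,"before",(180,235),30,105),(t2,"after",(105,165),85,110)):
    yy=np.arange(*r,.5); d=np.gradient(prof(im,x0,x1,yy,40)); print(nm,"face",yy[d.argmax()],"outer",yy[d.argmin()])
yy=np.arange(-20,5,.5); g=prof(t0,-170,-150,yy,25); print("strip",yy[g.argmax()],g.round()[::4])
yy=np.arange(-20,80,.5)
d=np.gradient(prof(t0,-30,30,np.arange(-20,20,.5),112))
o=bot.get_obs(); print("tcp cutter",R0.T@(o["tool_pos"][:2]-o0))
```

```text
120 100 101.7 3.4 | 120 150 151.3 3.9 | 120 200 202.2 3.2 | 
95 100 101.0 2.4 | 95 150 150.6 2.9 | 95 200 204.7 29.9 | 
-110 100 102.4 1.4 | -110 150 151.3 5.2 | -110 200 204.3 15.7 | 
before face 198.5 outer 219.0
after face 126.5 outer 146.0
strip -2.0 [52. 51. 53. 53. 51. 51. 59. 71. 82. 87. 85. 81. 79.]
tcp cutter [-19.86213058 136.1507058 ]
```

The bed lines read 1.5 mm high, so the gauge face is really at about 125. It needs another 4.7 mm, then release and lift.

```bash
python3 -m pendant '[[[0.007,-0.053,0],[0,0,0],-1],[[0.006,-0.052,0],[0,0,0],-1],[[0.006,-0.052,0],[0,0,0],-1],[[0,0,0],[0,0,0],-1],[[0,0,0],[0,0,0],-1],[[0,0,0],[0,0,0],-1],[[0,0,0],[0,0,0],0],[[0,0,0],[0,0,0],0],[[0,0,0],[0,0,0],0],[[0,0,0],[0,0,0],0]]'
python3 -m pendant '[[[0,0,0],[0,0,0],0],[[0,0,0],[0,0,0],0],[[0,0,0],[0,0,0],0],[[0,0,0.4],[0,0,0],0],[[0,0,0.6],[0,0,0],0],[[0,0,0.8],[0,0,0],0],[[0,0,0.8],[0,0,0],0],[[0,0,0.8],[0,0,0],0],[[0,0,0.4],[0,0,0],0],[[0,0,0],[0,0,0],-1]]'
```

```text
time: 6.03
tool_pos: [511.4, 90.6, 69.8]
tcp_rot: [3.142, -0.001, -3.016]
contact_force: [0.7, 0.0, 0.3]
grip_width: 37.8
finger_force: 0.0
time: 6.87
tool_pos: [513.3, 90.7, 186.7]
tcp_rot: [-3.141, 0.006, -3.016]
contact_force: [0.2, -0.6, -0.5]
grip_width: 42.9
finger_force: 0.0
```

```bash
python3 -m pendant '[[[-0.055,-0.375,0],[0,0,0],-1],[[-0.055,-0.375,0],[0,0,0],-1],[[-0.055,-0.375,0],[0,0,0],-1],[[-0.055,-0.375,0],[0,0,0],-1],[[-0.055,-0.375,0],[0,0,0],-1],[[-0.055,-0.375,-0.1],[0,0,0],-1],[[-0.055,-0.375,-0.1],[0,0,0],-1],[[-0.055,-0.375,-0.1],[0,0,0],-1],[[-0.055,-0.375,-0.1],[0,0,0],-1],[[-0.055,-0.375,-0.1],[0,0,0],-1]]'
python3 - <<'E'
from h import *
t=bot.capture("top"); cv2.imwrite("pics/top3.png",t); s=bot.capture("side"); cv2.imwrite("pics/side3.png",s)
cv2.imwrite("pics/top3z.png",cv2.resize(cv2.convertScaleAbs(t[120:260,175:325],alpha=1.6),None,fx=4,fy=4,interpolation=cv2.INTER_CUBIC))
cv2.imwrite("pics/side3z.png",cv2.resize(s[130:270,160:360],None,fx=4,fy=4,interpolation=cv2.INTER_CUBIC))
E
```

```text
time: 7.7
tool_pos: [495.1, -23.0, 168.3]
tcp_rot: [3.141, -0.0, -3.017]
contact_force: [0.3, 1.1, 0.3]
grip_width: 0.7
finger_force: 0.0
```

View pics/top3z.png

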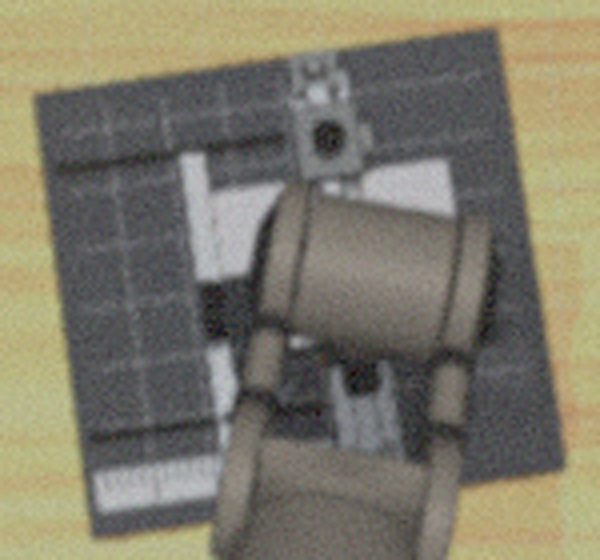

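View pics/side3z.png

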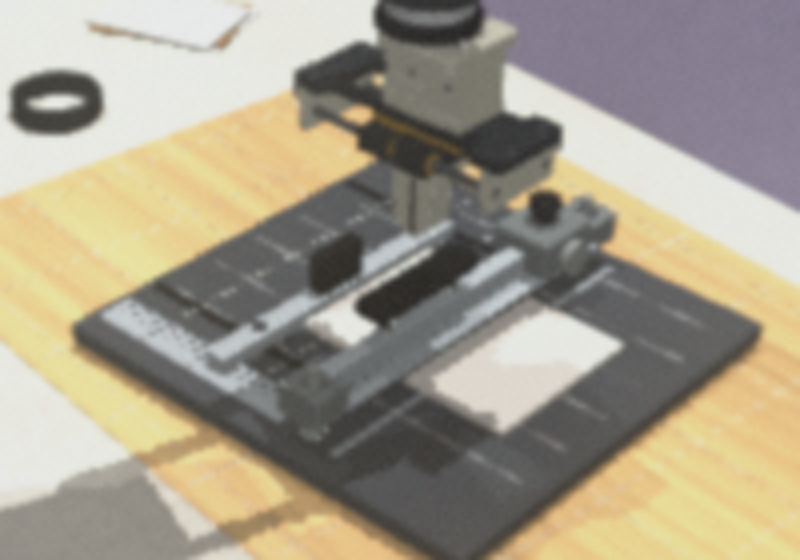

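The gauge bar is now clear of the arm. Its face runs along the column 205–235 diagonal in the top view, with the board against it, and the board's far corners in the side view are at about (625,345) and (505,432). I'll check the numbers.

Run:
```python
from h import *
c,S=np.cos(.125),np.sin(.125);R0=np.array([[c,-S],[S,c]]);o0=np.array([548.4,-38.2])
p=bot.camera_params("top"); f=192/np.tan(np.radians(p["fovy"])/2); K=np.array([[f,0,p["cx"]],[0,f,p["cy"]],[0,0,1]]);T=p["camera_from_world"]
def prof(img,x0,x1,ys,z):
    xs=np.arange(x0,x1+.1,2.); X,Y=np.meshgrid(xs,ys,indexing="ij"); w=(R0@np.c_[X.ravel(),Y.ravel()].T).T+o0
    q=cv2.projectPoints(np.c_[w,np.full(len(w),z)],cv2.Rodrigues(T[:3,:3])[0],T[:3,3],K,p["distortion"])[0].reshape(*X.shape,2).astype(np.float32)
    return cv2.remap(img,q[...,0].copy(),q[...,1].copy(),cv2.INTER_CUBIC).mean((0,2))
t=cv2.imread("pics/top3.png"); yy=np.arange(105,160,.5)
for a,b in((90,112),(30,70),(-75,-50)):
    d=np.gradient(prof(t,a,b,yy,40)); print(a,"face",yy[d.argmax()],"outer",yy[d.argmin()])
for y in(150,200):
  for a,b in((120,180),(-110,-82),(-60,80)):
    ys=np.arange(y-6,y+9,1.); g=prof(t,a,b,ys,25); v=np.clip(g-np.median(g)-.5,0,None); print("line",y,a,(v@ys/v.sum()).round(1))
for u,v in((625,345),(505,432)):
    print("board far corner",(R0.T@(plane("side",((u+.5)/4-.5+160,(v+.5)/4-.5+130),30)[:2]-o0)).round(1))
yy=np.arange(-100,-60,.5)
for a in (50,62,74): d=np.gradient(prof(t,a-4,a+4,yy,30)); print("top far edge x",a,yy[d.argmax()])
```

```text
90 face 122.5 outer 143.5
30 face 125.5 outer 143.5
-75 face 123.0 outer 142.5
line 150 120 151.8
line 150 -110 144.9
line 150 -60 146.4
line 200 120 201.3
line 200 -110 200.7
line 200 -60 201.2
board far corner [ 81.  -79.8]
board far corner [-67.7 -80.1]
top far edge x 50 -78.5
top far edge x 62 -77.5
top far edge x 74 -78.5
```

The gauge face is at about 121 and the board edge at about 120, with the board square to within 0.2°. I'll go down onto the palm bar. Contact is expected at TCP z 129 and the target is about 104.

```bash
python3 -m pendant '[[[0.04,0.03,-0.2],[0,0,0],-1],[[0,0,-0.3],[0,0,0],-1],[[0,0,-0.3],[0,0,0],-1],[[0,0,-0.2],[0,0,0],-1],[[0,0,-0.1],[0,0,0],-1],[[0,0,-0.1],[0,0,0],-1],[[0,0,-0.1],[0,0,0],-1],[[0,0,-0.1],[0,0,0],-1],[[0,0,-0.1],[0,0,0],-1],[[0,0,0],[0,0,0],-1]]'
python3 -m pendant '[[[0,0,-0.1],[0,0,0],-1],[[0,0,-0.1],[0,0,0],-1],[[0,0,-0.1],[0,0,0],-1],[[0,0,-0.05],[0,0,0],-1],[[0,0,-0.05],[0,0,0],-1],[[0,0,-0.05],[0,0,0],-1],[[0,0,0],[0,0,0],-1],[[0,0,0],[0,0,0],-1],[[0,0,0],[0,0,0],-1],[[0,0,0],[0,0,0],-1]]'
```

```text
time: 8.63
tool_pos: [496.7, -20.8, 123.6]
tcp_rot: [3.141, 0.0, -3.016]
contact_force: [-0.4, 1.9, 2.7]
grip_width: 0.0
finger_force: 1.5
time: 9.47
tool_pos: [496.7, -20.8, 110.8]
tcp_rot: [3.142, 0.001, -3.016]
contact_force: [-1.2, 2.2, 9.2]
grip_width: 0.4
finger_force: 4.6
```

```bash
python3 -m pendant '[[[0,0,-0.05],[0,0,0],-1],[[0,0,-0.05],[0,0,0],-1],[[0,0,-0.05],[0,0,0],-1],[[0,0,-0.05],[0,0,0],-1],[[0,0,-0.03],[0,0,0],-1],[[0,0,0],[0,0,0],-1],[[0,0,0],[0,0,0],-1],[[0,0,0],[0,0,0],-1],[[0,0,0],[0,0,0],-1],[[0,0,0],[0,0,0],-1]]'
python3 - <<'E'
from h import *
s=bot.capture("side"); o=bot.get_obs(); print(o["tool_pos"],o["contact_force"])
cv2.imwrite("pics/side4z.png",cv2.resize(s[130:270,160:360],None,fx=4,fy=4,interpolation=cv2.INTER_CUBIC))
E
```

```text
time: 10.3
tool_pos: [496.8, -20.8, 104.4]
tcp_rot: [-3.142, 0.001, -3.016]
contact_force: [-4.1, 2.1, 14.9]
grip_width: 0.6
finger_force: 7.4
[496.78096291 -20.84178306 104.44311433] [-4.18993073  2.0312244  15.5959725 ]
```

View pics/side4z.png

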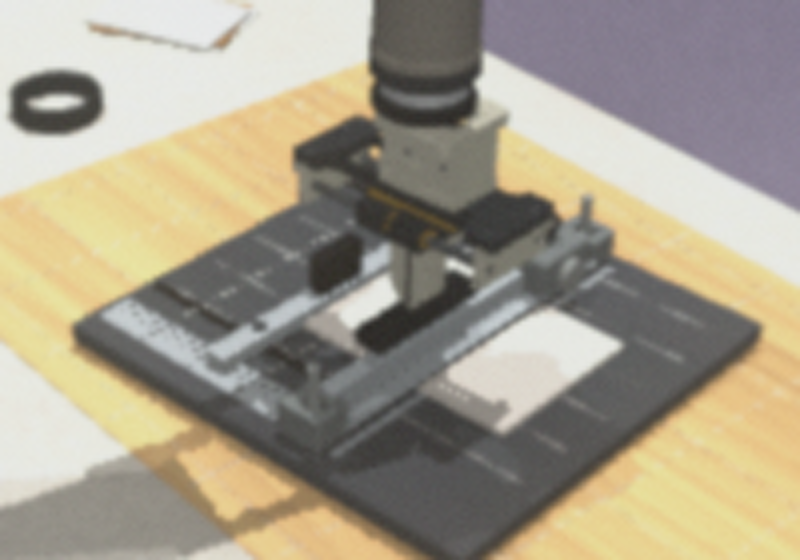

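The rail is down on the board, its posts showing at (315,375) and (588,210), and the fingers are on the palm bar at about (420,300). The board and gauge haven't moved. The push is about 15 N at z 104.4, so I'm handing in.

```bash
python3 -c "
from plant import bot
print(bot.close_job())"
```

```text
the job is handed in; nothing more can be done
None
```

I handed the job in with the gauge face at about 121 mm, the board square against it, and the arm still holding the palm bar about half-way down at about 15 N; no verdict was returned.

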